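# Complete the row of spools on the fly-tying bench

### The arm

A 6-joint arm with a two-finger parallel gripper is mounted at the origin on the work surface. World frame = base frame: x ahead of the robot, y to its left, z up, the work surface at z = 0. Lengths are in mm, angles in rad, forces in N, time in s.
With the tool pointing down it reaches from about 350 to 725 mm from the base axis. Payload 4.3 kg.
Tool frame: the origin (TCP) lies at the centre of the arm's flange, where the gripper is bolted on; the fingertips stand 173 mm ahead of it and the grasp point (between the pads) lies 155 mm ahead of it; z points along the fingers, y is the line along which they close (so a half turn about z gives the same grasp; the last joint's range is limited). The gripper opens to 85 mm and grips with 20 to 120 N. Pads are 22 mm wide; open, the fingers measure 114 mm over their backs; the gripper's body (76 mm by 85 mm) begins 54 mm behind the grasp point. The pads swing forward as they close: fully open they stand 13 mm farther back than shut.
Start: joints at [-0.11, 0.377, 0.081, 1.274, 0, 1.46], TCP at [575.02, 0.004, 404.729] pointing down, gripper open.
Joint ranges: [-2.72, 2.72], [-0.84, 1.66], [-1.02, 1.22], [-1.77, 2.12], [-1.37, 1.28], [-3.14, 3.14]. Speed limits (rad/s): [2.57, 2.57, 3.14, 3.14, 3.14, 3.14].

### API

Orientations are given as a 3x3 rotation matrix whose columns are the frame's x, y, z axes.
In Python, from bench import bot, eoat, observe, vision, hand_in gives the robot as it stands. Calls block until the motion is done:
- bot.goto(position, orientation): joint-space move of the TCP to a pose.
- bot.move_l(position, rot=None, speed=150, f_stop=None): straight line of the TCP; rot=None keeps the orientation; speed is the mean speed in mm/s. With f_stop (N) it stops when the force on the tool has changed by that much, and returns True; else False.
- bot.move_j(angles): joint-space move.
- eoat.open_jaws() and eoat.close_gripper(strength=None): open the fingers fully, or close them until they stop; strength is the grip in N (None keeps the last).
- bot.wait(seconds).
- bot.solve_ik(position, orientation): joint angles nearest the present ones, or None.
- observe(): the state.
- vision.capture(name): name is "scene" or "side" or "wrist"; returns a dict with "frame" (480x640x3 uint8, blue, green, red), "range_z" (480x640 float32, mm along the optical axis (not along the pixel's ray), 0 where there is no reading), "fx", "fy", "cx", "cy" (pixels), "dist" ([k1, k2, p1, p2, k3] as OpenCV has them; the pictures are not rectified), "R" (3x3) and "t" (3): a world point X has camera coordinates R X + t. Camera axes: x right, y down, z forward; pixel columns grow to the right and rows downward; lengths in mm; the calibration is good to about 2 mm. A picture is of the moment at which its call begins.
A pose or a line that the arm cannot do raises bot.Unreachable and nothing moves.
- hand_in(): hands the job in; it is judged then, once.
The state is a dict: "time": time; "q": joint angles; "joint_vel": joint speeds; "joint_efforts": joint torques, N m; "eef_pos": TCP position; "ee_rot": TCP orientation; "wrist_force": force on the tool from outside, world axes, zero at the start; "torque": the same for the moment, N m; "width": finger opening in mm; "finger_force": force on a finger pad.
Only numpy, scipy, OpenCV 4.12 (cv2) and the standard library are available. Lean on these libraries where they do the work, as an engineer would, in place of code of your own. Each camera call takes 0.05 s, during which the arm holds its last target. There are 200 camera calls.

### The job

Complete the row in the wooden lane: stand the tipped tall spool upright, draw the other tall spool up off its dowel on the rack, and leave each standing upright near the middle of a pale wooden disc of its own. Do not shift or tip the spools and the bottle that already stand in the lane, and leave the two short spools on their dowels.

Things in the scene. Friction and masses are not known exactly. Their poses are not given: they have to be found in the camera images.
- lane: the lane: fixed shallow dark wooden tray, 140 x 540 mm, floor 12 mm above the table, 8 mm thick rim reaching 20 mm above the table; five pale wooden discs (60 mm across, 2 mm thick) lie in a row along its y axis, 105 mm apart; origin under its centre on the table, y along the row, z up
- tipped_spool: tall wound spool (wooden ends, grey winding, both ends alike, so either may be up) lying on its side across the lane: 84 mm long, 44 mm across, 16 mm bore, about 110 g; origin at its centre, z along its length
- rack_spool: same tall spool as tipped_spool, threaded upright and loosely on one dowel of the rack with its underside on the rack's base, so its top is 102 mm above the table; origin at its centre, z along its length
- rack: fixed dowel rack: base 270 x 75 mm, 18 mm high, carrying three upright dowels 10 mm thick, 85 mm apart along its x axis, whose tops are 114 mm above the table; origin under its centre on the table, x along the row of dowels
- spool_a: same tall spool as tipped_spool, already standing on a disc of the lane; origin at its centre, z along its length
- spool_b: same tall spool as tipped_spool, already standing on another disc of the lane; origin at its centre, z along its length
- varnish: brown glass varnish bottle with black cap, 44 mm across, 95 mm tall, standing on a disc of the lane; origin at the centre of its underside, z up
- short_a: short wound spool, 32 mm long, 40 mm across, on another dowel of the rack, stays there; origin at its centre
- short_b: short wound spool, 32 mm long, 40 mm across, on the third dowel of the rack, stays there; origin at its centre
- place0 (a point): centre of pale wooden disc 0 of the lane (counted towards the lane's +y), on its top, 14 mm above the table
- place1 (a point): centre of pale wooden disc 1 of the lane (counted towards the lane's +y), on its top, 14 mm above the table
- place2 (a point): centre of pale wooden disc 2 of the lane (counted towards the lane's +y), on its top, 14 mm above the table
- place3 (a point): centre of pale wooden disc 3 of the lane (counted towards the lane's +y), on its top, 14 mm above the table
- place4 (a point): centre of pale wooden disc 4 of the lane (counted towards the lane's +y), on its top, 14 mm above the table

How it is judged (in metres and radians):
At the end, for the whole second after the job is handed in: Both loose tall spools stand at rest on pale wooden discs, either end up, within 0.08 rad of upright, each centred within 20 mm of its disc's centre; the three things already standing in the lane are upright within 20 mm of where they were, the short spools within 30 mm ((horizontal distance between tipped_spool and place0 below 0.02 m or horizontal distance between tipped_spool and place1 below 0.02 m or horizontal distance between tipped_spool and place2 below 0.02 m or horizontal distance between tipped_spool and place3 below 0.02 m or horizontal distance between tipped_spool and place4 below 0.02 m) and angle between the z axis of each of tipped_spool, rack_spool and the z axis of lane, either way round below 0.08 rad and z of tipped_spool in the frame of lane between 0.051 and 0.061 m and linear speed of each of tipped_spool, rack_spool below 0.02 m/s and angular speed of each of tipped_spool, rack_spool below 0.2 rad/s and (horizontal distance between rack_spool and place0 below 0.02 m or horizontal distance between rack_spool and place1 below 0.02 m or horizontal distance between rack_spool and place2 below 0.02 m or horizontal distance between rack_spool and place3 below 0.02 m or horizontal distance between rack_spool and place4 below 0.02 m) and z of rack_spool in the frame of lane between 0.051 and 0.061 m and angle between each of spool_a, spool_b, varnish's own z axis and vertical below 0.1 rad and distance of each of spool_a, spool_b, varnish from where it was at the start of the episode below 0.02 m and distance of each of short_a, short_b from where it was at the start of the episode below 0.03 m); the robot touches nothing.
It fails at once if a spool or the bottle already standing in the lane is shifted by more than 20 mm or tipped (distance of any of spool_a, spool_b, varnish from where it was at the start of the episode above 0.02 m or angle between any of spool_a, spool_b, varnish's own z axis and vertical above 0.35 rad).
It fails at once if a short spool is moved by more than 30 mm (distance of any of short_a, short_b from where it was at the start of the episode above 0.03 m).
It also fails if it takes over 58 s, if anything falls off the work surface, if the arm or the gripper's body presses on something with over 40 N, if the wrist force passes 120 N, or if a joint passes its speed limit or range.

## Working session

There is one attempt and no reset: what is moved stays moved. The work goes in short steps, each a Python script; the robot and the scene stay as the last script left them, time stands still between calls to the robot, and variables do not carry over. Pictures are saved under pics/ and viewed, at most 10 in all, crops included, and the job is handed in when it is done.

```bash
mkdir -p pics; cat > h.py <<'E'
import numpy as np, cv2
from bench import bot, eoat, observe, vision, hand_in
def cloud(c):
    v,u=np.mgrid[0:480,0:640]
    K=np.array([[c['fx'],0,c['cx']],[0,c['fy'],c['cy']],[0,0,1]])
    p=cv2.undistortPoints(np.stack([u,v],-1).reshape(-1,1,2).astype(np.float64),K,np.array(c['dist'])).reshape(480,640,2)
    z=c['range_z'].astype(float)
    P=np.dstack([p*z[...,None],z])
    W=(P-np.array(c['t']))@np.array(c['R'])
    W[z<=0]=np.nan
    return W
E
python3 - <<'E'
from h import *
for n in ("scene","side"):
    c=vision.capture(n); cv2.imwrite(f"pics/{n}0.png",c['frame']); np.save(f"{n}0.npy",cloud(c)); np.save(f"{n}0f.npy",c['frame'])
    print(n, -np.array(c['R']).T@np.array(c['t']))
print(observe()['time'])
E
```

```text
scene [1421.40085154 -492.32190839  893.88894773]
side [404.20652295 779.32469971 529.24682123]
0.1
```

View pics/scene0.png

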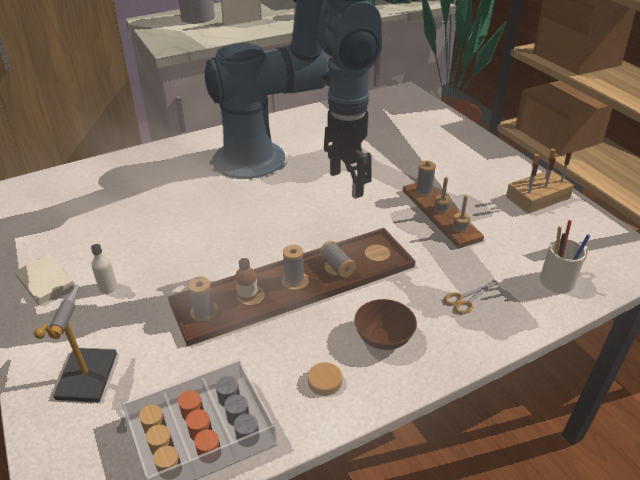

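View pics/side0.png

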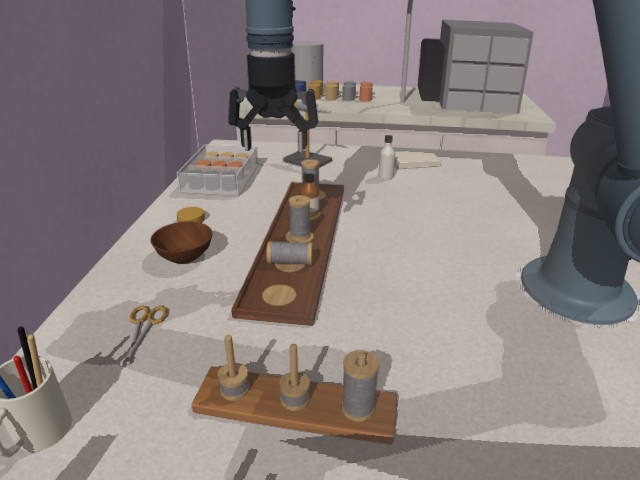

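The scene view shows the lane with a spool (200,300), bottle (247,282), spool (293,267), the tipped spool (338,258) on disc 3 and empty disc 4 (377,252). The rack spool is at (426,178). The side view agrees: empty disc (279,295), tipped spool (290,253), rack spool (360,385).

```bash
python3 - <<'E'
from h import *
for n,pts in (("scene",dict(a=(200,284),bot=(244,263),b=(293,248),disc4=(377,252),tip=(338,258),rack=(426,165),d1=(441,180),d2=(463,200))),
          ("side",dict(disc4=(279,295),tip=(290,253),b=(299,202),rack=(360,362),s1=(294,380),s2=(233,372)))):
    W=np.load(n+"0.npy"); f=np.load(n+"0f.npy")
    for k,(u,v) in pts.items(): print(n,k,np.nanmedian(W[v-1:v+2,u-1:u+2].reshape(-1,3),0).round(0))
    z=W[...,2]
    # top faces
    for lo,hi,name in ((93,106,'tops'),(30,62,'mid')):
        m=((z>lo)&(z<hi)&(W[...,0]>300)&(W[...,0]<800)&(abs(W[...,1])<400)).astype(np.uint8)
        nn,l,s,c=cv2.connectedComponentsWithStats(m)
        for i in range(1,nn):
            if s[i,4]>40:
                P=W[l==i]; print(n,name,c[i].round(),s[i,4],'min',P.min(0).round(),'max',P.max(0).round(),'med',np.median(P,0).round(1))
E
```

```text
scene a [ 550. -318.   90.]
scene bot [ 551. -221.  109.]
scene b [ 542. -107.   98.]
scene disc4 [554. 101.  15.]
scene tip [572. -13.  54.]
scene rack [407. 335. 103.]
scene d1 [355. 433.  -1.]
scene d2 [569. 327.  96.]
scene tops [427. 167.] 141 min [385. 316.  93.] max [429. 360. 105.] med [409.9 333.7 101.1]
scene tops [293. 252.] 235 min [ 527. -134.   93.] max [575. -90. 102.] med [ 553.4 -112.2   98. ]
scene tops [244. 267.] 48 min [ 544. -231.   93.] max [ 557. -210.  105.] med [ 554.1 -222.4  100. ]
scene tops [199. 285.] 264 min [ 534. -344.   93.] max [ 582. -301.  101.] med [ 558.9 -322.8   97.5]
scene mid [424. 186.] 167 min [388. 315.  30.] max [428. 356.  62.] med [417.5 326.4  46.4]
scene mid [442. 202.] 204 min [469. 311.  31.] max [513. 356.  61.] med [495.4 328.5  48.4]
scene mid [461. 220.] 220 min [553. 306.  30.] max [597. 350.  62.] med [580.2 322.6  48.6]
scene mid [337. 257.] 643 min [509. -31.  30.] max [599.  19.  60.] med [562.9 -12.6  51. ]
scene mid [294. 274.] 221 min [ 539. -135.   30.] max [575. -93.  62.] med [ 567.7 -119.8   46.7]
scene mid [247. 2
[... 1254 characters left out ...]
 max [ 545. -302.   62.] med [ 537.1 -312.4   50.8]
side mid [314. 203.] 117 min [ 522. -221.   30.] max [ 541. -194.   62.] med [ 530.1 -204.1   45.7]
side mid [299. 225.] 269 min [ 529. -119.   30.] max [571. -88.  62.] med [546.5 -94.6  46.7]
side mid [190. 240.] 759 min [713. -80.  30.] max [800.  44.  53.] med [755.4  -7.2  41.9]
side mid [289. 251.] 875 min [510. -18.  30.] max [594.  21.  59.] med [551.4  11.   49.3]
side mid [233. 379.] 733 min [553. 309.  30.] max [591. 349.  62.] med [569.3 336.9  49.2]
side mid [294. 388.] 748 min [469. 316.  30.] max [507. 355.  62.] med [485.5 342.8  49.2]
side mid [358. 403.] 554 min [382. 339.  30.] max [424. 362.  62.] med [403.3 357.8  46.8]
```

```bash
python3 - <<'E'
from h import *
from scipy.optimize import least_squares
Ws={n:np.load(n+"0.npy") for n in("scene","side")}; F={n:np.load(n+"0f.npy") for n in Ws}
tip=[]
for n,W in Ws.items():
    x,y,z=np.moveaxis(W,-1,0); f=F[n].astype(int)
    box=(x>490)&(x<610)&(y>60)&(y<140)&(abs(z-14)<8)
    R=f[...,2]; thr=(R[box].max()+R[box].min())/2
    m=(box&(R>thr)).astype(np.uint8); nn,l,s,c=cv2.connectedComponentsWithStats(m)
    i=1+s[1:,4].argmax(); P=W[l==i]
    (cx,cy),(a,b),_=cv2.fitEllipse(cv2.convexHull(P[:,:2].astype(np.float32)))
    print(n,'disc4',cx,cy,a,b,s[i,4],P[:,2].mean())
    m=((z>24)&(z<66)&(x>490)&(x<620)&(abs(y)<45)).astype(np.uint8)
    m=cv2.erode(m,np.ones((3,3)))>0; tip.append(W[m])
    Q=W[m]; print(n,cv2.minAreaRect(Q[:,:2].astype(np.float32)))
    # upright cylinders: fit radius 22 around
    for nm,(gx,gy),lo,hi in(("rack",(404,339),30,95),("a",(557,-322),25,90),("b",(550,-111),25,90)):
        mm=(np.hypot(x-gx,y-gy)<32)&(z>lo)&(z<hi); mm=cv2.erode(mm.astype(np.uint8),np.ones((3,3)))>0
        P=W[mm]; r=least_squares(lambda q:np.hypot(P[:,0]-q[0],P[:,1]-q[1])-21,[gx,gy],loss='soft_l1'); print(n,nm,r.x.round(1),len(P))
    def res(q,Q=Q):
        d=np.array([np.cos(q[2]),np.sin(q[2])]); lat=(Q[:,1]-q[1])*d[0]-(Q[:,0]-550)*d[1]
        return np.hypot(lat,Q[:,2]-q[0]-0)-21
    r=least_squares(res,[36,0,0],loss='soft_l1'); print(n,'tip z,y@550,yaw',r.x)
    d=np.array([np.cos(r.x[2]),np.sin(r.x[2])]); t=(Q[:,:2]-[550,r.x[1]])@d; print('ends',np.percentile(t,[0,1,99,100])+550)
# IK
def Rt(yaw,tilt): # tool z tilted by tilt from down toward direction yaw; tool y horizontal perpendicular
    d=np.array([np.cos(yaw),np.sin(yaw),0]);Z=np.sin(tilt)*d-np.cos(tilt)*np.array([0,0,1]);Y=np.array([-np.sin(yaw),np.cos(yaw),0])
    return np.c_[np.cross(Y,Z),Y,Z]
for s in(1,-1):
  for deg in range(-75,80,15):
    R=Rt(0,np.radians(deg)); R[:,:2]*=s
    o=[]
    for p in([552,0,40],[552,0,57],[547,0,120]):
        q=bot.solve_ik(np.array(p)-155*R[:,2],R); o.append(None if q is None else np.round(q,2).tolist())
    print(s,deg,o)
E
```

```text
scene disc4 554.4906005859375 100.89925384521484 58.20719909667969 66.08783721923828 335 14.139106590448577
scene ((556.7171020507812, -6.929821014404297), (84.6039047241211, 39.651580810546875), 3.0429084300994873)
scene rack [403.  339.6] 231
scene a [ 556.7 -321.3] 350
scene b [ 550.2 -111.3] 322
scene tip z,y@550,yaw [35.31457211 -4.44650459  0.04598241]
ends [514.34016063 515.77492802 597.17435065 598.827886  ]
side disc4 554.010498046875 101.20421600341797 58.429908752441406 61.06834030151367 552 14.527150121238387
side ((551.177001953125, 4.554319381713867), (81.96348571777344, 29.853914260864258), 2.3107738494873047)
side rack [402.7 339.5] 944
side a [ 556.3 -321.3] 84
side b [ 549.8 -112.5] 425
side tip z,y@550,yaw [36.36725267 -5.26763505  0.06132329]
ends [511.05062691 511.94154416 592.16088162 592.96060202]
1 -75 [None, None, None]
1 -60 [None, None, None]
1 -45 [[-0.08, 1.24, 0.85, 1.97, -0.06, -0.06], [-0.08, 1.23, 0.87, 2.0, -0.06, -0.06], [-0.08, 1.17, 0.92, 2.1, -0.06, -0.06]]
1 -30 [[-0.09, 0.94, 0.37, 1.53, -0.05, -0.08], [-0.09, 0.92, 0.39, 1.56, -0.05, -0.08], [
[... 798 characters left out ...]
 -30 [[-0.09, 0.94, 0.37, 1.53, -0.05, 3.06], [-0.09, 0.92, 0.39, 1.56, -0.05, 3.06], [-0.09, 0.87, 0.45, 1.67, -0.05, 3.06]]
-1 -15 [[-0.1, 0.69, 0.0, 1.14, -0.03, 3.04], [-0.1, 0.68, 0.02, 1.18, -0.03, 3.04], [-0.1, 0.61, 0.09, 1.3, -0.03, 3.04]]
-1 0 [[-0.11, 0.49, -0.33, 0.75, 0.0, 3.03], [-0.11, 0.47, -0.31, 0.79, 0.0, 3.03], [-0.12, 0.39, -0.24, 0.94, 0.0, 3.03]]
-1 15 [[-0.13, 0.33, -0.64, 0.34, 0.03, 3.01], [-0.13, 0.3, -0.62, 0.39, 0.03, 3.01], [-0.13, 0.21, -0.55, 0.55, 0.03, 3.01]]
-1 30 [[-0.16, 0.25, -0.94, -0.14, 0.08, 3.01], [-0.16, 0.21, -0.92, -0.08, 0.08, 3.01], [-0.16, 0.08, -0.85, 0.13, 0.08, 3.0]]
-1 45 [None, None, None]
-1 60 [None, None, None]
-1 75 [None, None, None]
```

```bash
cat >> h.py <<'E'
def Rt(yaw,deg,s=1):
    t=np.radians(deg);d=np.array([np.cos(yaw),np.sin(yaw),0]);Z=np.sin(t)*d-np.cos(t)*np.array([0,0,1]);Y=np.array([-np.sin(yaw),np.cos(yaw),0])
    R=np.c_[np.cross(Y,Z),Y,Z]; R[:,:2]*=s
    return R
YAW=0.053; R1=Rt(YAW,-45); R2=Rt(YAW,-45,-1); C=np.array([554.5,-4.7,36.]); BO=161.  # spool centre BO ahead of TCP
E
python3 - <<'E'
from h import *
Z=R1[:,2]; T=C-BO*Z; up=np.array([0,0,55.])
for p,R in((T-70*Z,R1),(T,R1),(T+up,R1),(T+up,R2),(T+[0,0,20],R2),(T+[0,0,20]-70*Z,R2)):
    q=bot.solve_ik(p,R); print(None if q is None else np.round(q,2))
bot.goto(T-70*Z,R1); print(bot.move_l(T,speed=80,f_stop=12),observe()['eef_pos']-T,observe()['time'])
eoat.close_gripper(50); o=observe(); print(o['width'],o['finger_force'],o['wrist_force'],o['time'])
bot.move_l(T+up,speed=100); bot.goto(T+up,R2); o=observe(); print(o['width'],o['wrist_force'],o['time'])
c=vision.capture("side"); cv2.imwrite("pics/side1.png",c['frame']); np.save("side1.npy",cloud(c))
E
```

```text
None
[-0.07  1.27  0.91  2.   -0.09 -0.09]
[-0.07  1.24  0.99  2.1  -0.09 -0.09]
[-0.07  1.24  0.99  2.1  -0.09  3.05]
[-0.07  1.25  0.93  2.03 -0.09  3.05]
NoneTraceback (most recent call last):
  File "<stdin>", line 5, in <module>
bench.Unreachable: the arm cannot take that pose within its joint ranges
```

```bash
python3 - <<'E'
from h import *
Z=R1[:,2]; T=C-BO*Z; up=np.array([0,0,55.])
RW=Rt(YAW,-25); W=C+[0,0,140]-BO*RW[:,2]
bot.goto(W,RW); print(observe()['time']); bot.move_l(T+up,R1,speed=120); print(bot.move_l(T,speed=60,f_stop=12),observe()['eef_pos']-T,observe()['time'])
eoat.close_gripper(50); o=observe(); print(o['width'],o['finger_force'],o['wrist_force'],o['time'])
bot.move_l(T+up,speed=100); bot.goto(T+up,R2); o=observe(); print(o['width'],o['wrist_force'],o['time'])
c=vision.capture("side"); cv2.imwrite("pics/side1.png",c['frame']); np.save("side1.npy",cloud(c))
E
```

```text
1.5167
False [0.1246488  0.02064703 0.43544656] 3.7833
41.75030725992254 51.26075965119526 [ 1.21546461 -0.24994901  1.59082927] 4.2583
42.20762628328547 [-0.06749174 -0.14557958 -0.08251931] 7.6083
```

View pics/side1.png

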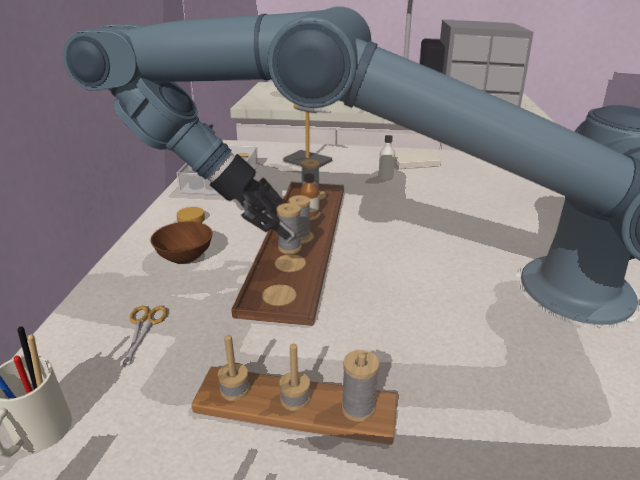

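The spool hangs upright at (289,228), above the now uncovered disc 3 (290,263). Next I'll measure both.

```bash
python3 - <<'E'
from h import *
from scipy.optimize import least_squares
W=np.load("side1.npy"); f=cv2.imread("pics/side1.png").astype(int)
x,y,z=np.moveaxis(W,-1,0);R=f[...,2]
for gy in(-4,101):
    box=(x>505)&(x<605)&(abs(y-gy)<42)&(abs(z-14)<8); thr=(R[box].max()+R[box].min())/2
    m=(box&(R>thr)).astype(np.uint8); nn,l,s,c=cv2.connectedComponentsWithStats(m); i=1+s[1:,4].argmax(); P=W[l==i]
    print(gy,c[i],s[i,4],cv2.fitEllipse(cv2.convexHull(P[:,:2].astype(np.float32))))
m=(z>52)&(z<128)&(np.hypot(x-554,y+5)<32); m=cv2.erode(m.astype(np.uint8),np.ones((3,3)))>0; P=W[m]; h=f[m]
print(len(P),P.min(0),P.max(0))
top=P[P[:,2]>P[:,2].max()-6]; print(top.mean(0))
r=least_squares(lambda q:np.hypot(P[:,0]-q[0]-q[2]*(P[:,2]-91),P[:,1]-q[1]-q[3]*(P[:,2]-91))-21,[554,-5,0,0],loss='soft_l1'); print(r.x)
E
```

```text
-4 [289.45771144 263.01492537] 402 ((552.4652099609375, -7.418603897094727), (58.43924331665039, 71.95237731933594), 6.053129196166992)
101 [278.78647687 294.71352313] 562 ((553.8853149414062, 100.57242584228516), (57.71715545654297, 62.3087272644043), 17.12550163269043)
516 [532.34479804  -1.40261808  54.71564841] [569.760189    24.91296603 124.94799691]
[550.59736907  12.09468895 121.58574424]
[ 5.53433983e+02 -4.96301763e+00  1.64746799e-02  1.53302852e-02]
```

```bash
python3 - <<'E'
from h import *
p=np.array(observe()['eef_pos']); RW=Rt(YAW,-25,-1); W=C+[0,0,140]-BO*RW[:,2]
bot.move_l(p-[0,0,27],speed=80); print(bot.move_l(p-[0,0,39],speed=12,f_stop=4)); o=observe(); print(p-o['eef_pos'],o['wrist_force'],o['time'])
eoat.open_jaws(); o=observe(); print(o['wrist_force'],o['width'])
bot.move_l(p+[0,0,-2],speed=60); bot.move_l(W,RW,speed=120)
# rack pre-grasp
S=np.array([403.,339.5]); yaw=-0.045
best=None
for s in(1,-1):
    R=Rt(yaw,0,s); q=bot.solve_ik(np.array([*S,85+155+60]),R)
    if q is not None and (best is None or abs(q[5]-o['q'][5])<abs(best[1][5]-o['q'][5])): best=(s,q)
print(best); R=Rt(yaw,0,best[0])
bot.goto([*S,85+155+60],R); print(observe()['time'])
for n in("side","wrist"):
    c=vision.capture(n); cv2.imwrite(f"pics/{n}2.png",c['frame']); np.save(n+"2.npy",cloud(c))
E
```

```text
True
[ 7.70123165e-02 -1.70805840e-02  3.32797826e+01] [ 2.36508034 -0.05163383  5.14697062] 8.7667
[-0.3740972   0.00327399 -0.18615099] 85.41195183152627
(1, array([ 0.57966629,  0.33654801, -0.25698325,  0.97726507,  0.        ,
        0.62466629]))
13.225
```

View pics/side2.png

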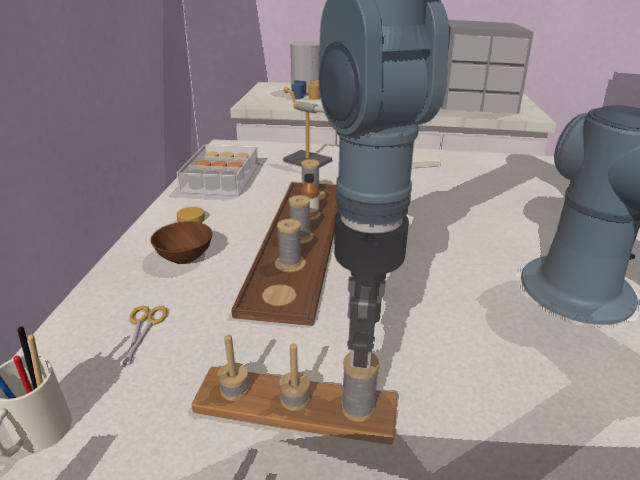

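View pics/wrist2.png

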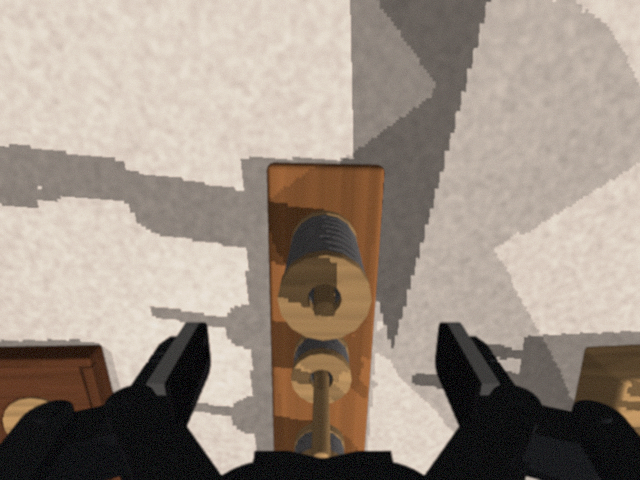

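The tipped spool now stands on disc 3 (289,245). The wrist view shows the rack spool centred between the fingers (324,297), with its dowel in the bore.

```bash
python3 - <<'E'
from h import *
G=np.array([403.,339.5,80+155.])
print(bot.move_l(G,speed=80,f_stop=12)); eoat.close_gripper(50); o=observe(); print(o['width'],o['wrist_force'],o['time'])
print(bot.move_l(G+[0,0,130],speed=80,f_stop=25)); o=observe(); print(o['width'],o['wrist_force'],o['eef_pos'])
D=np.array([554.,101.]); 
bot.move_l([*D,G[2]+130],speed=150)
bot.move_l([*D,G[2]+16],speed=100); o=observe(); print(o['width'],o['time'])
c=vision.capture("side"); cv2.imwrite("pics/side3.png",c['frame']); np.save("side3.npy",cloud(c))
W=cloud(c);x,y,z=np.moveaxis(W,-1,0)
m=(z>40)&(z<112)&(np.hypot(x-554,y-101)<32); m=cv2.erode(m.astype(np.uint8),np.ones((3,3)))>0;P=W[m]
from scipy.optimize import least_squares
P=P[P[:,2]<85]
print(len(P),least_squares(lambda q:np.hypot(P[:,0]-q[0]-q[2]*(P[:,2]-70),P[:,1]-q[1]-q[3]*(P[:,2]-70))-21,[554,101,0,0],loss='soft_l1').x)
E
```

```text
False
42.271638288821165 [-0.17036783  0.06535066  3.51702123] 14.75
False
42.28837073894586 [-0.52196352  1.05062676 -1.14526424] [402.84268387 339.40307806 364.46387176]
42.73206397675886 19.85
397 [5.55184182e+02 1.00660495e+02 3.19982850e-03 1.97797079e-02]
```

View pics/side3.png

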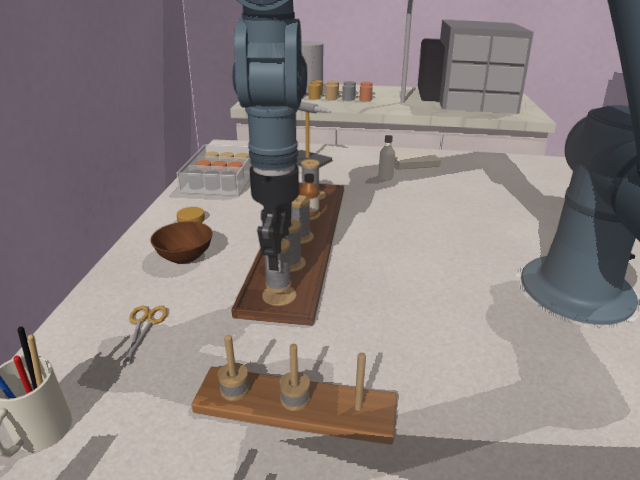

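The spool is held upright above disc 4 (279,290), the dowel (361,380) is empty, and the short spools are in place. Lower it.

```bash
python3 - <<'E'
from h import *
p=np.array(observe()['eef_pos'])
bot.move_l(p-[0,0,12],speed=60); print(bot.move_l(p-[0,0,26],speed=12,f_stop=4)); print(p-observe()['eef_pos'])
eoat.open_jaws(); bot.move_l(p+[0,0,20],speed=60); bot.move_l(p+[0,0,150],speed=150); bot.wait(0.5)
o=observe(); print(o['time'],o['wrist_force'])
from scipy.optimize import least_squares
for n in("side","scene"):
    c=vision.capture(n); W=cloud(c);x,y,z=np.moveaxis(W,-1,0); cv2.imwrite(f"pics/{n}4.png",c['frame'])
    for g in((554,101),(554,-4.5),(550,-112),(556.5,-321.3)):
        m=(z>22)&(z<92)&(np.hypot(x-g[0],y-g[1])<32); m=cv2.erode(m.astype(np.uint8),np.ones((3,3)))>0;P=W[m]
        t=z[(z>85)&(np.hypot(x-g[0],y-g[1])<18)]
        print(n,g,len(P),least_squares(lambda q:np.hypot(P[:,0]-q[0]-q[2]*(P[:,2]-56),P[:,1]-q[1]-q[3]*(P[:,2]-56))-21,[*g,0,0],loss='soft_l1').x.round(3),np.median(t))
E
```

```text
True
[ 1.87146639e-02 -5.94532909e-03  2.02604612e+01]
23.8167 [ 0.07005927 -0.56408408  0.65493729]
side (554, 101) 666 [ 5.54741e+02  1.00503e+02 -2.00000e-03  4.00000e-03] 98.96397559352556
side (554, -4.5) 388 [ 5.53124e+02 -5.36100e+00 -2.00000e-03  2.00000e-03] 98.74576016664608
side (550, -112) 308 [ 5.50062e+02 -1.12730e+02  0.00000e+00 -2.00000e-03] 97.73364667231577
side (556.5, -321.3) 78 [ 5.55093e+02 -3.22765e+02  4.80000e-02  5.10000e-02] 97.08984944923998
scene (554, 101) 326 [ 5.55036e+02  1.01984e+02  1.30000e-02 -1.00000e-03] 306.69014159894334
scene (554, -4.5) 337 [ 5.53216e+02 -4.23800e+00 -5.00000e-03 -2.00000e-03] 97.93682663820437
scene (550, -112) 351 [ 5.50331e+02 -1.11186e+02  0.00000e+00 -1.40000e-02] 97.80384859366683
scene (556.5, -321.3) 380 [ 5.56735e+02 -3.20913e+02  1.90000e-02 -2.20000e-02] 97.57639740265974
```

View pics/side4.png

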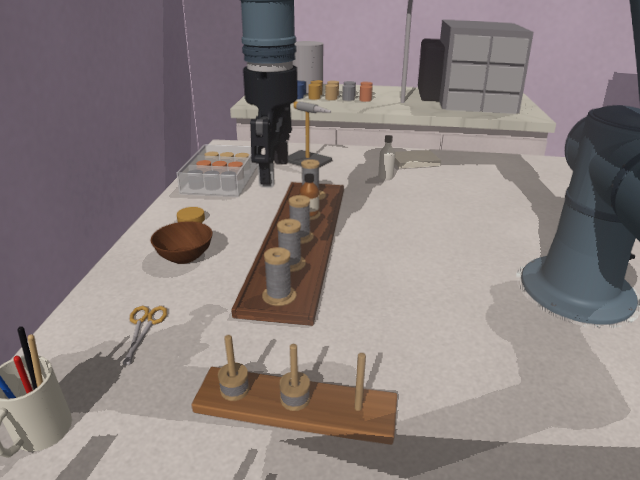

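Both spools stand upright and centred on discs 4 (278,276) and 3 (289,245). Everything else is undisturbed and the gripper is clear.

```bash
python3 -c "
from bench import hand_in
print(hand_in())"
```

```text
the job is handed in; nothing more can be done
None
```

I handed the job in at about 24 s: the tipped spool stands upright on disc 3 and the rack spool on disc 4, each within about 2 mm of centre, and the last camera check showed nothing else moved; the hand-in returned no verdict.

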